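Clip a sample tube into the drum rotator and tug-test it

TASK

Load the amber sample tube from the blue cradle into one of the two empty clip places on the sloping face of the drum rotator: press it straight in until it snaps fully home, then, still gripping it, tug it straight out of the clips with a steady pull of about 10 newtons for half a second or more to check that it is held. One of the two places has tired clips that look the same but let the tube go under that pull; if yours lets go, use the other place and test it there. Leave the tube fully home in the place that passed the tug, let go of it, and do not knock the bottles, beaker and jar standing around.

Things in the scene. Friction and masses are not known exactly. Their poses are not given: they have to be found in the camera images.
- tube_mid (a point): Middle of the amber screw-cap sample tube (loose, 60 to 125 g), on its axis. Round body 30 mm in diameter, 152 mm long in all: along its own y axis the straight body reaches from -62 to +58 mm, with a round end to -77 mm and a blue cap (36 mm in diameter) from +58 to +75 mm. It starts lying level in the cradle with this point 45 mm above the bench. Grip it here, across its diameter.
- cradle: Blue tube cradle fixed to the bench, 60 x 120 mm, origin at the centre of its underside, y along the tube. Two V rests, each 10 mm thick, centred 42 mm either side of the middle and 40 mm high, with 74 mm free between them for the fingers; the base between them is 8 mm high.
- place_left (a point): Left empty place on the drum's sloping face (the drum is braked): where the tube's middle lies when it is fully home. z points straight out of the clips (up and towards the robot, 35 degrees from vertical), y along the tube and the shaft (level), x up the slope. The tube may go in either way round. Tired or sound changes from start to start and cannot be seen. place_right is 170 mm away along -y.
- place_right (a point): The right empty place, as place_left. Each place has two black sprung C-clips, 14 mm wide, centred 38 mm either side of the point along y; jaws reach 19 mm from the point along z, 22 mm along x. 60 mm is free between the clips; under the tube there is a rail 24 mm wide (x), 20 mm below the point. Fingers square to the face, closing along x, clear all else by 25 mm.
- rotator_face: Drum's sloping face, axes as the places, origin midway between them. The tube meets the jaws 22 mm out along z and bottoms on a firm seat at 0. Sound clips take a push of about 18 to 20 N, then draw it in over the last 10 mm; a 10 N pull moves it out 0.5 to 2 mm and it stays; they let go only above about 16 N, some 4 mm out. Tired clips take and let go at 2 to 4 N. Pull slowly: a few mm/s.
- rotator: White bench-top drum rotator, origin on the bench under the middle of its drum, y along its shaft (140 mm above the bench). Base 220 mm deep (x) from y -225 to +295 mm; motor housing 170 mm deep and 222 mm high from y +203 to +288 mm; bearing post at y -205 mm, 180 mm high; drum end discs at y +-177 mm, 74 mm in radius. Other tubes sit on the drum's far faces, reaching 100 mm from the shaft.
- oil_1: Loose brown bottle of oil, 60 mm in diameter, 180 mm high, origin at its base. Leave it.
- oil_2: Loose green bottle of oil, 60 mm in diameter, 180 mm high, origin at its base. Leave it.
- reagent: Loose dark reagent bottle, 92 mm in diameter, 200 mm high, origin at its base. Leave it.
- beaker: Loose glass beaker, 70 mm in diameter, 90 mm high, origin at its base. Leave it.
- jar: Loose white jar with a red lid, 56 mm in diameter, 70 mm high, origin at its base. Leave it.

How it is judged:
On the way, in this order (a step that is already met when the one before it is completed fails the run):
1. the tube is pressed fully home in one of the two places, down on its seat (((z of tube_mid in the frame of place_left between -0.0015 and 0.0015 m and x of tube_mid in the frame of place_left between -0.003 and 0.003 m and y of tube_mid in the frame of place_left between -0.01 and 0.01 m and angle between the y axis of tube_mid and the y axis of place_left, either way round below 0.1 rad) or (z of tube_mid in the frame of place_right between -0.0015 and 0.0015 m and x of tube_mid in the frame of place_right between -0.003 and 0.003 m and y of tube_mid in the frame of place_right between -0.01 and 0.01 m and angle between the y axis of tube_mid and the y axis of place_right, either way round below 0.1 rad)) and not (((z of tube_mid in the frame of place_left between 0.00015 and 0.004 m and x of tube_mid in the frame of place_left between -0.003 and 0.003 m and y of tube_mid in the frame of place_left between -0.01 and 0.01 m and angle between the y axis of tube_mid and the y axis of place_left, either way round below 0.1 rad) or (z of tube_mid in the frame of place_right between 0.00015 and 0.004 m and x of tube_mid in the frame of place_right between -0.003 and 0.003 m and y of tube_mid in the frame of place_right between -0.01 and 0.01 m and angle between the y axis of tube_mid and the y axis of place_right, either way round below 0.1 rad)) and (contact force between tube and clips_1 between 6.5 and 22 N or contact force between tube and clips_2 between 6.5 and 22 N))), for 0.1 s.
2. the tube is held still under a pull of about 6 to 16 N straight out of a place's clips, lifted off its seat by under 4 mm but kept by the clips (((z of tube_mid in the frame of place_left between 0.00015 and 0.004 m and x of tube_mid in the frame of place_left between -0.003 and 0.003 m and y of tube_mid in the frame of place_left between -0.01 and 0.01 m and angle between the y axis of tube_mid and the y axis of place_left, either way round below 0.1 rad) or (z of tube_mid in the frame of place_right between 0.00015 and 0.004 m and x of tube_mid in the frame of place_right between -0.003 and 0.003 m and y of tube_mid in the frame of place_right between -0.01 and 0.01 m and angle between the y axis of tube_mid and the y axis of place_right, either way round below 0.1 rad)) and (contact force between tube and clips_1 between 6.5 and 22 N or contact force between tube and clips_2 between 6.5 and 22 N) and linear speed of tube below 0.004 m/s), for 0.5 s.
At the end, for the whole second after the job is handed in: The tube lies fully home in the place that passed: its middle within 1.5 mm along z, 3 mm along x and 10 mm along y, its axis within 0.1 rad of the place's y axis (either way round), gripped by sound clips (clip contact force above 3.3 N; tired ones give under 2.5 N), let go (((z of tube_mid in the frame of place_left between -0.0015 and 0.0015 m and x of tube_mid in the frame of place_left between -0.003 and 0.003 m and y of tube_mid in the frame of place_left between -0.01 and 0.01 m and angle between the y axis of tube_mid and the y axis of place_left, either way round below 0.1 rad) or (z of tube_mid in the frame of place_right between -0.0015 and 0.0015 m and x of tube_mid in the frame of place_right between -0.003 and 0.003 m and y of tube_mid in the frame of place_right between -0.01 and 0.01 m and angle between the y axis of tube_mid and the y axis of place_right, either way round below 0.1 rad)) and (contact force between tube and clips_1 above 3.3 N or contact force between tube and clips_2 above 3.3 N)); the robot touches nothing.
It fails at once if a bottle, the beaker or the jar is moved by more than 25 mm (distance of any of oil_1, oil_2, reagent, beaker, jar from where it was at the start of the episode above 0.025 m).
It also fails if it takes over 70 s, if anything falls off the work surface, if the arm or the gripper's body presses on something with over 40 N, if the wrist force passes 120 N, or if a joint passes its speed limit or range.

ROBOT

A 6-joint arm with a two-finger parallel gripper is mounted at the origin on the work surface. World frame = base frame: x ahead of the robot, y to its left, z up, the work surface at z = 0. Lengths are in m, angles in rad, forces in N, time in s.
With the tool pointing down it reaches from about 0.275 to 0.775 m from the base axis. Payload 14.6 kg.
Tool frame: the origin (TCP) lies midway between the tips of the shut fingers; the grasp point (between the pads) lies 19 mm behind it (manip.grasp_offset is the distance from the TCP to the grasp point, in m); z points along the fingers, y is the line along which they close (so a half turn about z gives the same grasp; the last joint's range is limited). The gripper opens to 85 mm and grips with 20 to 120 N. Pads are 22 mm wide; open, the fingers measure 114 mm over their backs; the gripper's body (76 mm by 85 mm) begins 54 mm behind the grasp point. The pads swing forward as they close: fully open they stand 13 mm farther back than shut.
Start: joints at [1.063, 0.263, -0.048, 1.259, 0, 1.415], TCP at [0.181, 0.493, 0.231] pointing down, gripper open.
Joint ranges: [-2.65, 2.65], [-0.89, 1.7], [-1.18, 1.37], [-2.13, 2.11], [-1.35, 1.29], [-3.14, 3.14]. Speed limits (rad/s): [1.89, 1.89, 2.57, 2.79, 3.14, 3.14].

INTERFACE

Orientations are given as a rotation vector (axis times angle).
In Python, from rig import manip gives the robot as it stands.
- The arm moves only by the tool carry_out, never from a script. Its arguments are lists of equal length, an entry for each row: "dr": the turn, a rotation vector about the world's x, y, z in rad, a list of three; "delta_pos": the shift along the world's x, y, z in mm, a list of three; "jaw": the closure, from 0 (fully open) to 1 (shut). In form: {"dr": [[wx, wy, wz], ...], "delta_pos": [[tx, ty, tz], ...], "jaw": [jaw, ...]}. A call has 1 to 8 rows; each row is the pose to reach, as a shift and turn from the pose commanded when the call began; what a row does not reach only later rows make up. A row lasts 1/8 s, in which the tool goes at most 62.5 mm and 10.7 degrees, less where a joint would pass 70% of its speed; a pose out of reach is approached as far as the arm can. A call with a gripper value outside its range is refused whole. The fingers move at their own pace and stop on an object; "squeeze" is the grip in N (left out, the last holds). Time passes only in rows, so rows that repeat a pose let the fingers close. It gives the time, the measured TCP pose, the force, the opening and the grip force at its end, in the units of the state.
- manip.observe(): the state, without advancing time (a new reading comes with each control period).
- manip.read_camera(name): name is "scene" or "top"; returns a dict with "img" (420x560x3 uint8, red, green, blue), "fov_y" (degrees; the focal length in pixels is half the picture's height over the tangent of half this angle, whatever the lens; pixels are square), "cx", "cy" (the principal point, pixels), "rvec" (rotation vector, rad) and "tvec" (3), from world to camera coordinates, as OpenCV has them. Camera axes: x right, y down, z forward; pixel columns grow to the right and rows downward; lengths in m; the calibration is good to about 2 mm. A picture is of the moment at which its call begins. There is no depth.
- manip.job_done(): hands the job in; it is judged then, once.
The state is a dict: "time_s": time; "joint_pos": joint angles; "joint_vel": joint speeds; "effort": joint torques, N m; "eef_pos": TCP position; "tool_rot": TCP orientation; "contact_force": force on the tool from outside, world axes, zero at the start; "moment": the same for the moment, N m; "finger_gap": opening from 0.0 (shut) to 1.0 (fully open); "finger_force": force on a finger pad.
Only numpy, scipy, OpenCV 4.12 (cv2) and the standard library are available. Lean on these libraries where they do the work, as an engineer would, in place of code of your own. Each camera call takes 0.05 s, during which the arm holds its last target. There are 200 camera calls.

## Working session

There is one attempt and no reset: what is moved stays moved. The work goes in short steps, Python scripts to look and compute and a tool call to move; the robot and the scene stay as the last step left them, time stands still between calls to the robot, and variables do not carry over. Pictures are saved under pics/ and viewed, at most 10 in all, crops included, and the job is handed in when it is done.

Besides the shell and the picture viewer there is one more tool, called after "Emit:" as name(argument=value, ...), one argument or row to a line, values as JSON. carry_out: Moves the arm, as the interface text tells. Its arguments: {"type":"object","properties":{"dr":{"type":"array"},"delta_pos":{"type":"array"},"jaw":{"type":"array"},"squeeze":{"type":"number"}},"required":["dr","delta_pos","jaw"]}

```bash
mkdir -p pics && python3 - <<'E'
from rig import manip
import cv2
s=manip.observe();print(s); print(manip.grasp_offset)
for n in("scene","top"):
    c=manip.read_camera(n);cv2.imwrite(f"pics/{n}0.png",c["img"][...,::-1]);print(n,{k:c[k] for k in c if k!="img"})
E
```

```text
{'time_s': 0.0, 'joint_pos': array([ 1.06268806e+00,  2.63542708e-01, -4.89488720e-02,  1.25942287e+00,
       -1.71813215e-05,  1.41549819e+00]), 'joint_vel': array([-0.00027881, -0.00038963, -0.00014127,  0.00097809,  0.00063739,
       -0.00072355]), 'effort': array([-2.43512164e-03, -6.37622380e+01,  3.84559965e+01,  1.42336704e-02,
       -1.93337901e-04,  1.83018341e-05]), 'eef_pos': array([0.18127244, 0.49240338, 0.23081047]), 'tool_rot': array([-5.51261892e-01, -3.09249516e+00,  1.66920598e-03]), 'contact_force': array([ 0.42369813,  0.24229596, -0.31361164]), 'moment': array([ 0.02030515,  0.00971359, -0.05550658]), 'finger_force': 0.0, 'finger_gap': 0.9972189622383659}
0.0187
scene {'fov_y': 47.36195349376093, 'cx': 280.2997591982265, 'cy': 201.60469277157904, 'rvec': array([ 2.12573911,  1.04628429, -0.44240899]), 'tvec': array([-0.33037862, -0.190059  ,  2.0252214 ])}
top {'fov_y': 50.20607381724142, 'cx': 286.2771647490438, 'cy': 211.94909451175866, 'rvec': array([ 1.98613358, -2.19901107,  0.26831261]), 'tvec': array([0.04598459, 0.56745073, 1.31520236])}
```

View pics/scene0.png

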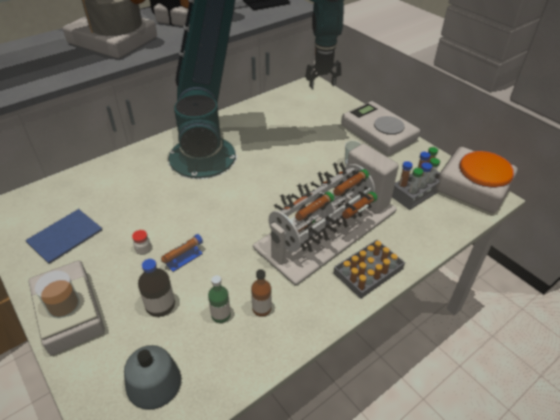

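View pics/top0.png

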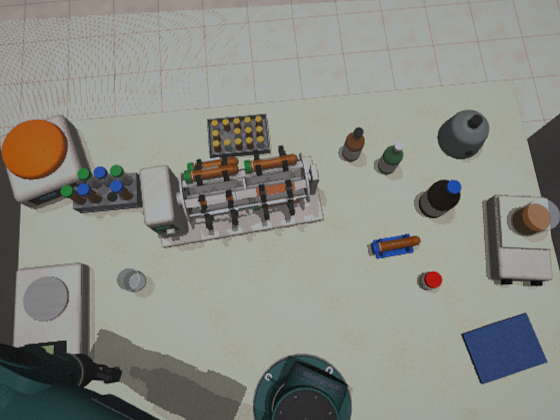

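Scene: the tube lies in its cradle around (395,243) in the top view and the drum around (245,200). The sloping face with the empty places is towards the robot (rows 205-225). I'll zoom in on both.

```bash
cat > h.py <<'E'
import numpy as np, cv2
from rig import manip
def cam(n):
    c=manip.read_camera(n);h=c["img"].shape[0]
    f=h/2/np.tan(np.radians(c["fov_y"]/2));c["K"]=np.array([[f,0,c["cx"]],[0,f,c["cy"]],[0,0,1.]])
    c["R"]=cv2.Rodrigues(c["rvec"])[0];c["C"]=-c["R"].T@c["tvec"];return c
def ray(c,u,v):
    d=c["R"].T@np.linalg.inv(c["K"])@[u,v,1];return d/np.linalg.norm(d)
def onz(c,u,v,z):
    d=ray(c,u,v);return c["C"]+d*(z-c["C"][2])/d[2]
def proj(c,P):
    return cv2.projectPoints(np.atleast_2d(np.array(P,float)),c["rvec"],c["tvec"],c["K"],None)[0][:,0]
def tri(c1,p1,c2,p2):
    d1,d2=ray(c1,*p1),ray(c2,*p2);t=np.linalg.lstsq(np.c_[d1,-d2],c2["C"]-c1["C"],rcond=None)[0]
    a,b=c1["C"]+t[0]*d1,c2["C"]+t[1]*d2;return (a+b)/2,np.linalg.norm(a-b)
E
python3 - <<'E'
from h import *
t=cam("top");s=cam("scene")
cv2.imwrite("pics/a.png",cv2.resize(t["img"][140:265,130:330,::-1],None,fx=4,fy=4,interpolation=cv2.INTER_CUBIC))
cv2.imwrite("pics/b.png",cv2.resize(s["img"][135:285,245:405,::-1],None,fx=4,fy=4,interpolation=cv2.INTER_CUBIC))
def comps(c,lo,hi,roi,n):
    m=cv2.inRange(cv2.cvtColor(c["img"],cv2.COLOR_RGB2HSV),lo,hi);k=np.zeros_like(m);x0,y0,x1,y1=roi;k[y0:y1,x0:x1]=m[y0:y1,x0:x1]
    cs=cv2.findContours(k,0,2)[0]
    for q in cs:
        if cv2.contourArea(q)>6: print(n,cv2.contourArea(q),cv2.minAreaRect(q),onz(c,*cv2.minAreaRect(q)[0],.05).round(4))
comps(t,(3,100,60),(20,255,255),(365,225,430,265),"top amber")
comps(t,(100,100,40),(130,255,255),(365,225,430,265),"top blue")
comps(s,(3,100,60),(20,255,255),(155,230,215,275),"sc amber")
comps(s,(100,100,40),(130,255,255),(155,230,215,275),"sc blue")
print(t["C"],s["C"])
E
```

```text
top amber 295.0 ((399.2279968261719, 243.0040283203125), (8.854829788208008, 40.69643783569336), 79.69515228271484) [ 0.4406 -0.3485  0.05  ]
top blue 314.5 ((391.64117431640625, 246.115966796875), (18.804767608642578, 40.13554763793945), 79.2156982421875) [ 0.4334 -0.3237  0.05  ]
sc amber 204.0 ((178.45587158203125, 249.92648315429688), (6.859943389892578, 38.587181091308594), 59.03623962402344) [ 0.4413 -0.3499  0.05  ]
sc blue 148.5 ((184.2058868408203, 258.1764831542969), (9.089425086975098, 34.47121810913086), 59.03623962402344) [ 0.4838 -0.3524  0.05  ]
sc blue 8.5 ((195.25003051757812, 248.75003051757812), (2.8284268379211426, 3.535533905029297), 45.0) [ 0.4704 -0.3033  0.05  ]
sc blue 14.0 ((198.50001525878906, 237.50001525878906), (7.071067810058594, 2.8284268379211426), 45.0) [ 0.4334 -0.2689  0.05  ]
[0.23408413 0.01848111 1.41376633] [ 1.46504145 -0.72933284  1.25240623]
```

View pics/a.png

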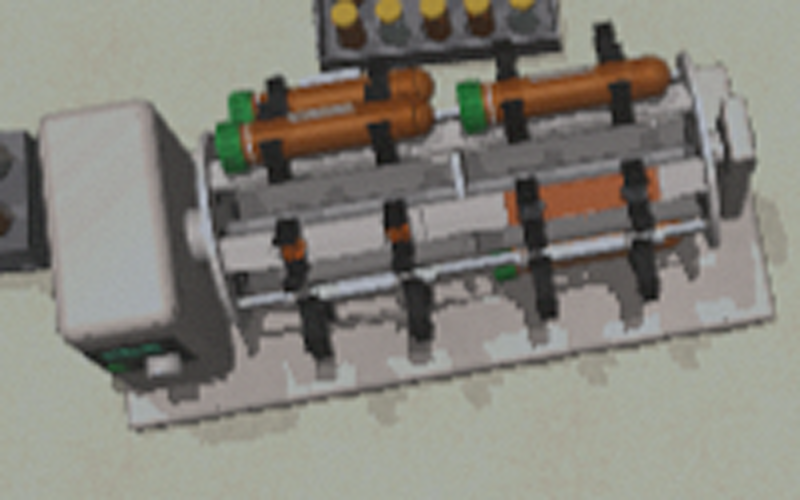

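View pics/b.png

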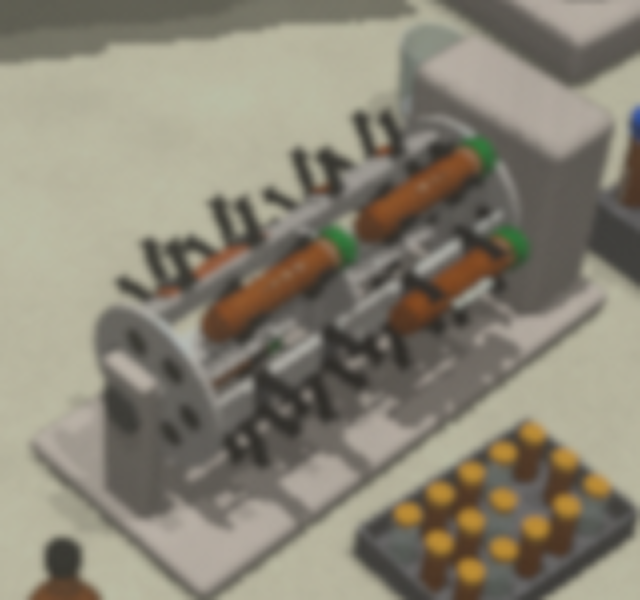

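Views: the top crop shows the drum. The base front edge runs from (162,247) to (324,219), and housing, end discs and two rows of clips are visible (upper row around y 190-245 in the crop, lower row around 260-330). Next I fit the rotator frame from the base and housing corners and test it.

```bash
python3 - <<'E'
from h import *
t=cam("top");s=cam("scene")
A=lambda u,v:(130+u/4-.375,140+v/4-.375)
B=lambda u,v:(245+u/4-.375,135+v/4-.375)
for z in(0,.02):
    p=onz(t,*A(775,318),z);q=onz(t,*A(130,428),z);print("base",z,p.round(4),q.round(4),np.linalg.norm(p-q),np.degrees(np.arctan2(*(q-p)[:2][::1])))
for a in[(43,118),(148,102),(183,325),(65,335)]: print("housing",onz(t,*A(*a),.222).round(4))
print("housing sc",[onz(s,*B(*a),.222).round(4) for a in[(412,70),(478,28),(612,122),(555,160)]])
# clip tips triangulation: upper-row tips top view, and scene view tips on near (robot) side
up=[(290,230),(397,207),(527,185),(634,165)];lo=[(315,330),(418,330),(543,300),(650,280)]
for a in up+lo: print("clip",a,[onz(t,*A(*a),z).round(3)[:2].tolist() for z in(.14,.18,.21,.24)])
E
```

```text
base 0 [ 0.5506 -0.1305  0.    ] [0.5135 0.3924 0.    ] 0.524169343644388 -4.06008698482654
base 0.02 [ 0.5461 -0.1284  0.02  ] [0.5095 0.3871 0.02  ] 0.5167541246796793 -4.060086984826541
housing [0.6965 0.387  0.222 ]
housing [0.7009 0.3131 0.222 ]
housing [0.5371 0.2952 0.222 ]
housing [0.5383 0.3756 0.222 ]
housing sc [array([0.5474, 0.2925, 0.222 ]), array([0.5382, 0.3836, 0.222 ]), array([0.7043, 0.3785, 0.222 ]), array([0.7098, 0.3023, 0.222 ])]
clip (290, 230) [[0.622, 0.233], [0.61, 0.226], [0.601, 0.221], [0.592, 0.216]]
clip (397, 207) [[0.632, 0.153], [0.619, 0.148], [0.61, 0.145], [0.6, 0.142]]
clip (527, 185) [[0.639, 0.055], [0.626, 0.054], [0.617, 0.053], [0.607, 0.052]]
clip (634, 165) [[0.646, -0.025], [0.633, -0.024], [0.624, -0.023], [0.614, -0.022]]
clip (315, 330) [[0.544, 0.219], [0.535, 0.212], [0.527, 0.208], [0.52, 0.203]]
clip (418, 330) [[0.537, 0.144], [0.527, 0.14], [0.52, 0.137], [0.513, 0.134]]
clip (543, 300) [[0.55, 0.051], [0.54, 0.05], [0.533, 0.05], [0.525, 0.049]]
clip (650, 280) [[0.557, -0.028], [0.547, -0.027], [0.539, -0.025], [0.532, -0.024]]
```

```bash
python3 - <<'E'
from h import *
t=cam("top");s=cam("scene")
yaw=np.radians(4.06);c=np.array([.641,.100,0]);R=np.array([[np.cos(yaw),-np.sin(yaw),0],[np.sin(yaw),np.cos(yaw),0],[0,0,1]])
def W(a,y,x,z):
    a=np.radians(a);return c+R@[-(.085+z)*np.sin(a)+x*np.cos(a),y,.14+(.085+z)*np.cos(a)+x*np.sin(a)]
out=[]
for cm,(x0,y0,x1,y1),k in((t,(160,150,330,260),4.5),(s,(250,145,400,265),4.9)):
    im=cv2.resize(cm["img"][y0:y1,x0:x1,::-1],None,fx=k,fy=k,interpolation=cv2.INTER_CUBIC)
    for a,col in((35,(255,0,255)),(-25,(0,255,0)),(95,(255,255,0))):
        for y in(-.123,-.047,.047,.123):
            P=proj(cm,[W(a,y,-.02,.019),W(a,y,-.02,-.02),W(a,y,.02,-.02),W(a,y,.02,.019)])
            cv2.polylines(im,[((P-[x0,y0]+.5)*k-.5).astype(np.int32)],False,col,1)
    for y in(-.177,.177):
        P=proj(cm,[c+R@[.074*np.cos(q),y,.14+.074*np.sin(q)] for q in np.linspace(0,6.28,40)])
        cv2.polylines(im,[((P-[x0,y0]+.5)*k-.5).astype(np.int32)],True,(0,0,255),1)
    out.append(im)
for i,im in enumerate(out): cv2.imwrite(f"pics/o{i}.png",im);print(im.shape)
E
```

```text
(495, 765, 3)
(588, 735, 3)
```

View pics/o0.png

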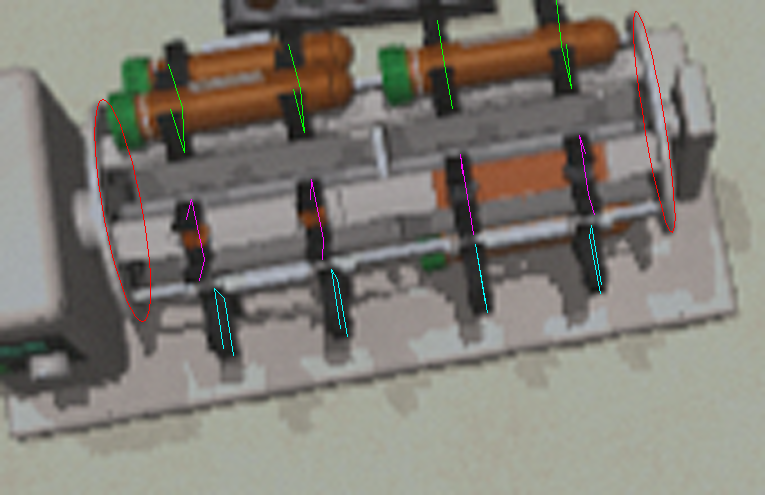

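View pics/o1.png

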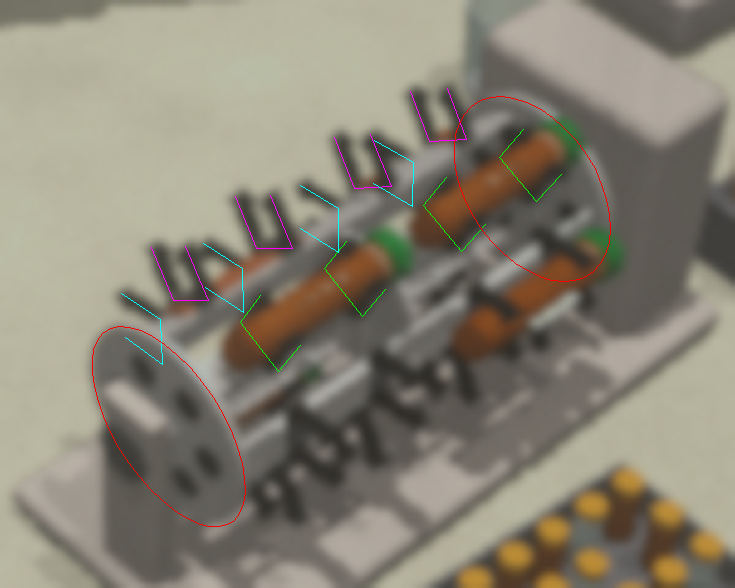

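The overlay confirms the frame: the 35° face clips (magenta) lie on the real ones in both views, off by about 1-1.5 px to the right in the top view. I'll measure that residual from the dark clip pixels and work out the tube and grasp numbers.

```bash
python3 - <<'E'
from h import *
t=cam("top");s=cam("scene")
yaw=np.radians(4.06);c=np.array([.641,.100,0]);R=np.array([[np.cos(yaw),-np.sin(yaw),0],[np.sin(yaw),np.cos(yaw),0],[0,0,1]])
def W(a,y,x,z):
    a=np.radians(a);return c+R@[-(.085+z)*np.sin(a)+x*np.cos(a),y,.14+(.085+z)*np.cos(a)+x*np.sin(a)]
for n,cm in(("top",t),("scene",s)):
    g=cv2.cvtColor(cm["img"],cv2.COLOR_RGB2GRAY)
    for y in(.123,.047,-.047,-.123):
        # model silhouette of the clip jaws as boxes, upper half of jaw (z 0..19mm)
        m=np.zeros(g.shape,np.uint8)
        for x in(-.018,.018) if n=="scene" else (0,):
            zz=(0,.019) if n=="scene" else (-.02,.019); xx=(-.004,.004) if n=="scene" else (-.022,.022)
            P=proj(cm,[W(35,y+dy,x+dx,z) for dy in(-.007,.007) for dx in xx for z in zz])
            cv2.fillConvexPoly(m,cv2.convexHull(P.astype(np.float32)).round().astype(np.int32),1)
        w=cv2.dilate(m,np.ones((9,9)));d=((g<75)&(w>0))
        v1,u1=np.nonzero(m);v2,u2=np.nonzero(d)
        print(n,y,"model",u1.mean().round(1),v1.mean().round(1),"dark",u2.mean().round(1),v2.mean().round(1),"n",len(u1),len(u2))
    hsv=cv2.cvtColor(cm["img"],cv2.COLOR_RGB2HSV);gm=cv2.inRange(hsv,(45,100,40),(80,255,255))
    print(n,"green",[(round(cv2.contourArea(q)),np.round(cv2.minAreaRect(q)[0],1).tolist()) for q in cv2.findContours(gm,0,2)[0] if cv2.contourArea(q)>8])
print("model cap -25 right", proj(t,[W(-25,-.085+.0665,0,0)]),proj(s,[W(-25,-.085+.0665,0,0)]),"left", proj(t,[W(-25,.085+.0665,0,0)]),proj(s,[W(-25,.085+.0665,0,0)]))
# u,v per mm
for n,cm in(("top",t),("scene",s)): 
    p=W(35,0,0,0);print(n,"px per 10mm x,y,z",(proj(cm,[p+[.01,0,0],p+[0,.01,0],p+[0,0,.01]])-proj(cm,[p])).round(2).tolist())
# tube: axis line ends by masks
for n,cm,roi in(("top",t,(365,225,430,265)),("scene",s,(150,225,215,280))):
    hsv=cv2.cvtColor(cm["img"],cv2.COLOR_RGB2HSV);m=cv2.inRange(hsv,(3,100,50),(20,255,255));k=np.zeros_like(m);x0,y0,x1,y1=roi;k[y0:y1,x0:x1]=m[y0:y1,x0:x1]
    v,u=np.nonzero(k);l=cv2.fitLine(np.c_[u,v].astype(np.float32),2,0,.01,.01).ravel();pr=(np.c_[u,v]-l[2:])@l[:2]
    e=[l[2:]+l[:2]*q for q in(pr.min(),pr.max())];E=[onz(cm,*q,.045) for q in e]
    print(n,"amber ends",np.round(e,1).tolist(),np.round(E,4).tolist(),"len",np.linalg.norm(E[0]-E[1]),"yaw axis deg",np.degrees(np.arctan2(-(E[0]-E[1])[0],(E[0]-E[1])[1])))
E
```

```text
top 0.123 model 203.1 203.1 dark 203.6 206.2 n 153 138
top 0.047 model 230.0 198.2 dark 230.1 201.2 n 140 132
top -0.047 model 263.2 192.9 dark 262.9 196.4 n 124 148
top -0.123 model 290.0 188.3 dark 289.5 191.3 n 126 146
top green [(102, [65.8, 190.2]), (94, [82.5, 173.5]), (90, [115.5, 170.5]), (87, [187.7, 172.2]), (52, [247.4, 166.3])]
scene 0.123 model 338.6 165.5 dark 340.8 168.7 n 76 27
scene 0.047 model 322.5 175.1 dark 325.6 177.4 n 73 42
scene -0.047 model 302.7 187.3 dark 305.5 190.4 n 83 33
scene -0.123 model 285.4 197.6 dark 288.0 200.2 n 77 38
scene green [(18, [330.0, 195.2]), (14, [373.4, 194.7]), (12, [365.3, 172.3]), (40, [418.0, 171.0]), (36, [434.0, 161.0]), (27, [432.5, 150.5])]
model cap -25 right [[248.47037887 165.46662609]] [[328.33705363 197.43899299]] left [[188.70118006 175.31064393]] [[363.53709904 174.73597525]]
top px per 10mm x,y,z [[-0.28, -3.41], [-3.57, 0.35], [-0.32, -1.0]]
scene px per 10mm x,y,z [[1.98, 1.59], [2.29, -1.2], [0.17, -2.29]]
top amber ends [[378.9, 246.8], [419.3, 239.4]] [[0.4361, -0.2855, 0.045], [0.4462, -0.4133, 0.045]] len 0.1282724412811575 yaw axis deg 4.524374393769615
scene amber ends [[161.9, 259.9], [195.2, 240.3]] [[0.4422, -0.4118, 0.045], [0.4333, -0.2825, 0.045]] len 0.12960313677758237 yaw axis deg -176.06834956980086
```

```bash
python3 - <<'E'
from h import *
t=cam("top");s=cam("scene")
yaw=np.radians(4.06);c=np.array([.641,.100,0]);R=np.array([[np.cos(yaw),-np.sin(yaw),0],[np.sin(yaw),np.cos(yaw),0],[0,0,1]])
def W(a,y,x,z):
    a=np.radians(a);return c+R@[-(.085+z)*np.sin(a)+x*np.cos(a),y,.14+(.085+z)*np.cos(a)+x*np.sin(a)]
hsv=cv2.cvtColor(t["img"],cv2.COLOR_RGB2HSV);m=cv2.inRange(hsv,(3,110,60),(20,255,255))
m[:183]=0;m[225:]=0;m[:,:190]=0;m[:,310:]=0
for q in cv2.findContours(m,0,2)[0]:
    if cv2.contourArea(q)>2: print("orange",cv2.contourArea(q),np.round(cv2.minAreaRect(q),1) if 0 else cv2.boundingRect(q),cv2.minAreaRect(q)[0])
for y in(.123,.047,-.047,-.123,-.085): print(y,"z-15,-20:",proj(t,[W(35,y,0,-.015),W(35,y,0,-.02)]).round(1).tolist())
g=cv2.cvtColor(t["img"],cv2.COLOR_RGB2GRAY)
for y in(.123,.047,-.047,-.123):
    u,v=proj(t,[W(35,y,0,-.005)])[0];print(y,u.round(1),v.round(1));u=int(round(u))
    print("col",g[int(v)-12:int(v)+13,u-1:u+2].mean(1).astype(int).tolist(),int(v)-12)
    print("row-9",g[int(v)-7:int(v)-4,u-7:u+8].mean(0).astype(int).tolist(),u-7)
    print("jaw tips v", proj(t,[W(35,y,.022,.019),W(35,y,.014,.019),W(35,y,-.014,.019),W(35,y,-.022,.019)])[:,1].round(1))
E
```

```text
orange 14.5 (201, 200, 5, 6) (203.0, 202.5)
orange 3.5 (296, 199, 4, 3) (297.20001220703125, 199.90003967285156)
orange 12.0 (226, 196, 6, 5) (228.91177368164062, 198.14707946777344)
orange 15.0 (256, 188, 4, 8) (257.5, 191.5)
orange 11.0 (291, 183, 4, 7) (292.6922912597656, 185.9615478515625)
orange 139.5 (264, 183, 23, 12) (275.02703857421875, 188.6621551513672)
0.123 z-15,-20: [[203.5, 201.2], [203.6, 200.6]]
0.047 z-15,-20: [[230.2, 196.7], [230.2, 196.2]]
-0.047 z-15,-20: [[263.1, 191.2], [263.0, 190.7]]
-0.123 z-15,-20: [[289.5, 186.8], [289.3, 186.3]]
-0.085 z-15,-20: [[276.3, 189.0], [276.2, 188.5]]
0.123 203.2 202.4
col [98, 88, 91, 111, 89, 40, 40, 39, 38, 42, 44, 55, 65, 74, 63, 40, 37, 34, 32, 37, 38, 37, 36, 107, 120] 190
row-9 [123, 118, 107, 40, 36, 34, 34, 31, 53, 108, 129, 126, 133, 137, 139] 196
jaw tips v [197.8 200.5 210.  212.6]
0.047 230.1 197.9
col [105, 108, 98, 100, 88, 52, 42, 41, 44, 38, 38, 54, 62, 63, 58, 43, 32, 34, 35, 35, 38, 34, 33, 84, 98] 185
row-9 [124, 121, 102, 37, 39, 40, 33, 33, 70, 117, 120, 121, 122, 134, 133] 223
jaw tips v [193.2 195.9 205.4 208. ]
-0.047 263.2 192.3
col [106, 92, 93, 101, 76, 45, 42, 40, 41, 35, 41, 50, 55, 57, 47, 33, 32, 33, 32, 38, 36, 34, 52, 75, 61] 180
row-9 [115, 112, 92, 29, 30, 30, 30, 34, 63, 99, 97, 98, 100, 99, 97] 256
jaw tips v [187.5 190.2 199.7 202.4]
-0.123 289.9 187.9
col [95, 94, 92, 104, 99, 70, 56, 49, 48, 38, 36, 49, 59, 65, 58, 44, 38, 36, 35, 39, 43, 37, 41, 93, 84] 175
row-9 [125, 116, 58, 41, 39, 35, 35, 48, 92, 101, 102, 119, 133, 133, 142] 283
jaw tips v [182.9 185.7 195.2 197.9]
```

Checks: the place_right orange patch centre is (276,188.7) against a model (276.3,189.0). Clip edges and seat spots match the model to about 0.5 px across the slope, and y is off by +3 mm. So I take:
- place_left: about (0.586, 0.184, 0.210)
- place_right: about (0.598, 0.015, 0.210)
- yaw: 4.1°
- tube_mid: about (0.439, -0.339, 0.045), yaw about 4.2°

The tube matches the given size and height in both views. Setting out.

Emit:
carry_out(
  dr=[
    [0,0,-0.16],
    [0,0,-0.32],
    [0,0,-0.48],
    [0,0,-0.64],
    [0,0,-0.8],
    [0,0,-0.96],
    [0,0,-1.146],
    [0,0,-1.146],
  ],
  delta_pos=[
    [18,-59,0],
    [36,-118,0],
    [55,-177,0],
    [73,-236,0],
    [92,-295,0],
    [110,-354,0],
    [129,-413,0],
    [147,-472,0],
  ],
  jaw=[0,0,0,0,0,0,0,0],
  squeeze=60,
)

```text
time_s: 1.6
eef_pos: [0.3207, 0.0483, 0.2316]
tool_rot: [2.135, 2.304, 0.001]
contact_force: [1.2, 0.9, -0.3]
finger_gap: 1.001
finger_force: 0.0
```

Emit:
carry_out(
  dr=[
    [0,0,0],
    [0,0,0],
    [0,0,0],
    [0,0,0],
    [0,0,0],
    [0,0,0],
    [0,0,0],
    [0,0,0],
  ],
  delta_pos=[
    [18,-59,0],
    [36,-118,-10],
    [55,-177,-20],
    [73,-236,-40],
    [92,-295,-60],
    [111,-360,-80],
    [111,-360,-80],
    [111,-360,-80],
  ],
  jaw=[0,0,0,0,0,0,0,0],
)

```text
time_s: 2.6
eef_pos: [0.4312, -0.3102, 0.1508]
tool_rot: [-2.132, -2.306, -0.0]
contact_force: [-0.4, -0.1, 0.1]
finger_gap: 1.001
finger_force: 0.0
```

```bash
python3 - <<'E'
from h import *
s=manip.observe();print(s["time_s"],s["eef_pos"],s["joint_pos"].round(3),cv2.Rodrigues(s["tool_rot"])[0].round(3).tolist(),s["contact_force"])
t=cam("top")
cv2.imwrite("pics/g.png",cv2.resize(t["img"][190:300,330:470,::-1],None,fx=5,fy=5,interpolation=cv2.INTER_CUBIC))
print(proj(t,[[.439,-.339,.045],s["eef_pos"]]))
E
```

```text
2.6 [ 0.43124759 -0.31015548  0.15083531] [-0.777  0.312 -0.201  1.059  0.     0.715] [[-0.078, 0.997, -0.001], [0.997, 0.078, 0.001], [0.001, -0.001, -1.0]] [-0.41744434 -0.13544735  0.11086662]
[[395.88884072 244.11392918]
 [395.01761164 241.37242962]]
```

View pics/g.png

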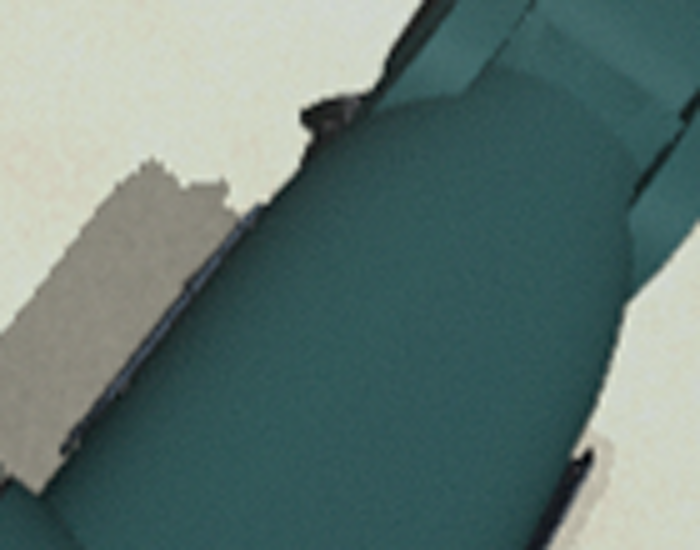

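The arm hides the tube in this view (cradle near (395,244)), so I descend using the measured pose.

Emit:
carry_out(
  dr=[
    [0,0,0],
    [0,0,0],
    [0,0,0],
    [0,0,0],
    [0,0,0],
    [0,0,0],
    [0,0,0],
    [0,0,0],
  ],
  delta_pos=[
    [8,-29,-20],
    [8,-29,-60],
    [8,-29,-90],
    [8,-29,-110],
    [8,-29,-124],
    [8,-29,-124],
    [8,-29,-124],
    [8,-29,-124],
  ],
  jaw=[0,0,0,0,0,0,1,1],
)

```text
time_s: 3.65
eef_pos: [0.4398, -0.3392, 0.0281]
tool_rot: [2.131, 2.307, -0.0]
contact_force: [0.3, -0.2, 0.5]
finger_gap: 0.6
finger_force: 0.0
```

Emit:
carry_out(
  dr=[
    [0,0,0],
    [0,0,0],
    [0,0,0],
    [0,0,0],
  ],
  delta_pos=[
    [0,0,0],
    [0,0,0],
    [0,0,0],
    [0,0,0],
  ],
  jaw=[1,1,1,1],
)

```text
time_s: 4.15
eef_pos: [0.4396, -0.3392, 0.0278]
tool_rot: [2.131, 2.307, -0.0]
contact_force: [-0.8, 1.2, 7.5]
finger_gap: 0.333
finger_force: 58.6
```

Emit:
carry_out(
  dr=[
    [0,0,0],
    [0,0,0],
    [0,0,0],
    [0,0,0],
    [0,0,0],
    [0,0,0],
    [0,0,0],
    [0,0,0],
  ],
  delta_pos=[
    [0,0,10],
    [0,0,30],
    [0,0,70],
    [-15,35,120],
    [-30,70,170],
    [-40,110,220],
    [-45,150,260],
    [-45,150,260],
  ],
  jaw=[1,1,1,1,1,1,1,1],
)

```text
time_s: 5.15
eef_pos: [0.3947, -0.1876, 0.2909]
tool_rot: [2.126, 2.306, 0.001]
contact_force: [0.1, -0.1, -1.8]
finger_gap: 0.328
finger_force: 59.3
```

```bash
python3 - <<'E'
from h import *
st=manip.observe();print(st["time_s"],st["eef_pos"],st["contact_force"],st["finger_gap"],st["joint_pos"].round(2))
s=cam("scene");R=cv2.Rodrigues(st["tool_rot"])[0];G=st["eef_pos"]-.0187*R[:,2]
P=proj(s,[G,G-R[:,0]*-.0665,G+R[:,0]*-.077]);print(P,R.round(3).tolist())
u,v=P[0].astype(int);cv2.imwrite("pics/l.png",cv2.resize(s["img"][v-45:v+45,u-60:u+60,::-1],None,fx=5,fy=5,interpolation=cv2.INTER_CUBIC));print("orig",u-60,v-45)
hsv=cv2.cvtColor(s["img"],cv2.COLOR_RGB2HSV)
for n,lo,hi in(("amber",(3,100,50),(20,255,255)),("blue",(100,100,40),(130,255,255))):
    for q in cv2.findContours(cv2.inRange(hsv,lo,hi)[v-45:v+45,u-60:u+60],0,2)[0]:
        if cv2.contourArea(q)>5: print(n,cv2.contourArea(q),np.array(cv2.minAreaRect(q)[0])+[u-60,v-45],cv2.boundingRect(q))
E
```

```text
5.15 [ 0.39473169 -0.18755639  0.29086016] [ 0.11997234 -0.06190753 -1.75271994] 0.32846307146179227 [-0.63  0.09 -0.1   1.37  0.    0.86]
[[205.57948753 162.62287471]
 [222.48872647 154.00852372]
 [185.04598961 173.08359141]] [[-0.081, 0.997, 0.005], [0.997, 0.081, -0.003], [-0.003, 0.004, -1.0]]
orig 145 117
amber 150.5 [195.50000763 167.00000381] (40, 43, 21, 15)
amber 27.5 [218.50862122 158.14656067] (69, 36, 8, 10)
blue 34.5 [224.679245  153.1226387] (75, 31, 8, 12)
```

View pics/l.png

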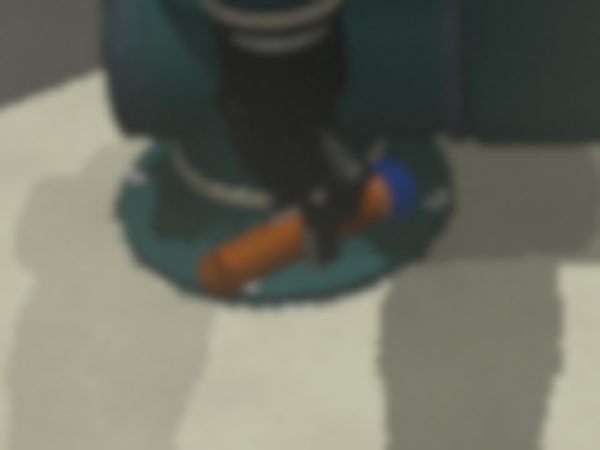

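Tube is held level, with its middle about 1-2 mm capward of the grasp point. Next is the pose to hover out from place_right.

```bash
cat >> h.py <<'E'
yaw=np.radians(4.06);ROT=np.array([[np.cos(yaw),-np.sin(yaw),0],[np.sin(yaw),np.cos(yaw),0],[0,0,1]])
CEN=np.array([.6408,.103,0]);S,Cc=np.sin(np.radians(35)),np.cos(np.radians(35))
XF,YF,N=ROT@[Cc,0,S],ROT@[0,1,0],ROT@[-S,0,Cc]
RD=np.c_[np.cross(XF,-N),XF,-N]
def place(sd): return CEN+ROT@[-.085*S,sd*.085,.14+.085*Cc]
def rep(sd):
    s=manip.observe();R=cv2.Rodrigues(s["tool_rot"])[0];T=s["eef_pos"]-.0175*R[:,2]-place(sd);f=s["contact_force"]
    print("t",s["time_s"],"tube in place x,y,z mm",(1e3*np.array([T@XF,T@YF,T@N])).round(2),"F x,y,n",np.round([f@XF,f@YF,f@N],2),"M",s["moment"].round(2),"gap",round(s["finger_gap"],3),"rot left",cv2.Rodrigues(RD@R.T)[0].ravel().round(4),"q",s["joint_pos"].round(2))
    return s
E
python3 - <<'E'
from h import *
s=rep(-1)
for h in(.11,.05): print(h,((place(-1)+h*N-.0175*N-s["eef_pos"])*1e3).round(1))
print(XF,YF,N,place(1),place(-1))
E
```

```text
t 5.2 tube in place x,y,z mm [-122.54 -188.28  203.98] F x,y,n [-0.55 -1.32 -1.13] M [0.02 0.03 0.03] gap 0.33 rot left [ 0.0483 -0.6065 -0.009 ] q [-0.63  0.1  -0.11  1.37 -0.    0.86]
0.11 [150.5 199.5  -3.5]
0.05 [184.9 201.9 -52.7]
[0.81709634 0.05799685 0.57357644] [-0.07080108  0.99749045  0.        ] [-0.57213702 -0.04060983  0.81915204] [0.58615026 0.18433485 0.20962792] [0.59818645 0.01476148 0.20962792]
```

Emit:
carry_out(
  dr=[
    [0.008,-0.1,-0.002],
    [0.016,-0.2,-0.003],
    [0.024,-0.3,-0.005],
    [0.032,-0.4,-0.006],
    [0.04,-0.5,-0.008],
    [0.048,-0.606,-0.009],
    [0.048,-0.606,-0.009],
    [0.048,-0.606,-0.009],
  ],
  delta_pos=[
    [25,33,0],
    [50,66,0],
    [75,100,0],
    [100,133,0],
    [125,166,0],
    [150,199,-3],
    [150,199,-3],
    [150,199,-3],
  ],
  jaw=[1,1,1,1,1,1,1,1],
)

```text
time_s: 6.2
eef_pos: [0.5442, 0.0093, 0.2835]
tool_rot: [1.818, 1.949, 0.611]
contact_force: [0.6, -0.1, 0.1]
finger_gap: 0.33
finger_force: 59.3
```

```bash
python3 - <<'E'
from h import *
s=rep(-1)
for h in(.05,.03): print(h,((place(-1)+h*N-.0175*N-s["eef_pos"])*1e3).round(1))
E
```

```text
t 6.2 tube in place x,y,z mm [ -1.96  -1.64 109.18] F x,y,n [ 0.58 -0.18 -0.23] M [-0.07  0.66  0.05] gap 0.33 rot left [-0.002  -0.0056  0.0005] q [-0.22 -0.11 -0.52  0.57  0.17  1.33]
0.05 [ 35.4   4.1 -47.3]
0.03 [ 46.9   4.9 -63.7]
```

Emit:
carry_out(
  dr=[
    [-0.002,-0.005,0],
    [-0.002,-0.005,0],
    [-0.002,-0.005,0],
    [-0.002,-0.005,0],
    [-0.002,-0.005,0],
  ],
  delta_pos=[
    [18,2,-24],
    [35,4,-47],
    [45,4,-60],
    [47,4,-63],
    [47,4,-63],
  ],
  jaw=[1,1,1,1,1],
)

```text
time_s: 6.82
eef_pos: [0.5915, 0.0132, 0.2214]
tool_rot: [1.813, 1.944, 0.614]
contact_force: [-0.1, 0.2, -0.9]
finger_gap: 0.334
finger_force: 59.4
```

```bash
python3 - <<'E'
from h import *
st=rep(-1)
s=cam("scene");t=cam("top")
im=[]
for cm in(s,t):
    u,v=proj(cm,[place(-1)])[0].astype(int);im.append(cv2.resize(cm["img"][v-30:v+30,u-40:u+40,::-1],None,fx=5,fy=5,interpolation=cv2.INTER_CUBIC));print(u-40,v-30)
cv2.imwrite("pics/p.png",np.hstack(im))
R=cv2.Rodrigues(st["tool_rot"])[0];T=st["eef_pos"]-.0175*R[:,2]
print(proj(s,[T,T-.077*YF,T+.075*YF]).round(1).tolist(),proj(t,[T,T-.077*YF,T+.075*YF]).round(1).tolist())
E
```

```text
t 6.825 tube in place x,y,z mm [ 1.2  -1.07 31.03] F x,y,n [-0.57  0.16 -0.67] M [ 0.06  0.58 -0.05] gap 0.334 rot left [-0.0001  0.0012  0.001 ] q [-0.19  0.02 -0.59  0.36  0.15  1.36]
255 164
235 160
[[292.0, 186.1], [273.9, 196.8], [308.7, 176.1]] [[276.8, 193.8], [304.5, 189.1], [249.7, 198.3]]
```

View pics/p.png

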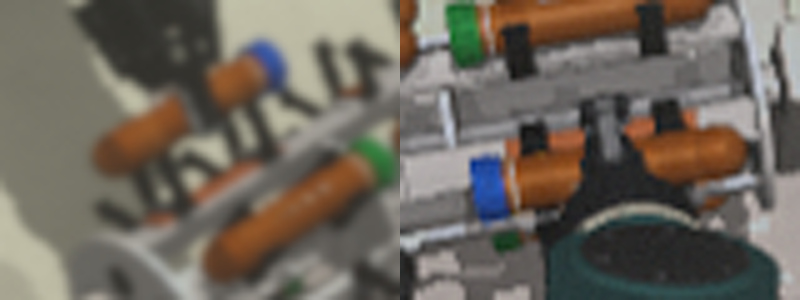

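Both views agree with the model: tube ends at (304,188) and (249,197) in the top view, squarely above the right clips. Pressing in slowly.

Emit:
carry_out(
  dr=[
    [0,0,0],
    [0,0,0],
    [0,0,0],
    [0,0,0],
    [0,0,0],
    [0,0,0],
    [0,0,0],
    [0,0,0],
  ],
  delta_pos=[
    [1.8,0.2,-3.6],
    [3.6,0.3,-7.2],
    [5.3,0.5,-9.7],
    [7,0.6,-12.1],
    [8.8,0.7,-14.6],
    [10.5,0.8,-17],
    [10.5,0.8,-17],
    [10.5,0.8,-17],
  ],
  jaw=[1,1,1,1,1,1,1,1],
)

```text
time_s: 7.92
eef_pos: [0.6013, 0.0149, 0.2034]
tool_rot: [1.813, 1.946, 0.614]
contact_force: [-0.8, 0.7, -6.8]
finger_gap: 0.334
finger_force: 59.5
```

```bash
python3 -c "
from h import *
rep(-1)"
```

```text
t 7.925 tube in place x,y,z mm [-1.02 -0.09 10.55] F x,y,n [-4.51  0.79 -5.17] M [-0.31  1.53  0.16] gap 0.334 rot left [-0.0004 -0.      0.    ] q [-0.18  0.05 -0.61  0.31  0.14  1.36]
```

Emit:
carry_out(
  dr=[
    [0,0,0],
    [0,0,0],
    [0,0,0],
    [0,0,0],
    [0,0,0],
    [0,0,0],
  ],
  delta_pos=[
    [0,0,-2.8],
    [1,0,-4.8],
    [2,0.1,-6.5],
    [2.9,0.2,-8],
    [2.9,0.2,-8],
    [2.9,0.2,-8],
  ],
  jaw=[1,1,1,1,1,1],
)

```text
time_s: 8.68
eef_pos: [0.6053, 0.0149, 0.1963]
tool_rot: [1.811, 1.944, 0.616]
contact_force: [8.6, 0.8, -6.4]
finger_gap: 0.331
finger_force: 59.7
```

```bash
python3 -c "
from h import *
rep(-1)"
```

```text
t 8.675 tube in place x,y,z mm [-1.85 -0.34  2.49] F x,y,n [  3.39   0.16 -10.22] M [-0.13  0.06  0.14] gap 0.331 rot left [-0.0003  0.0023  0.0001] q [-0.18  0.06 -0.62  0.29  0.14  1.37]
```

Emit:
carry_out(
  dr=[
    [0,0,0],
    [0,0,0],
    [0,0,0],
    [0,0,0],
  ],
  delta_pos=[
    [0.9,0,-1],
    [1.7,0.1,-2],
    [1.7,0.1,-2],
    [1.7,0.1,-2],
  ],
  jaw=[1,1,1,1],
)

```text
time_s: 9.18
eef_pos: [0.6067, 0.015, 0.1947]
tool_rot: [1.811, 1.944, 0.615]
contact_force: [-5.7, -0.3, 6.5]
finger_gap: 0.33
finger_force: 61.4
```

```bash
python3 -c "
from h import *
rep(-1)"
```

```text
t 9.175 tube in place x,y,z mm [-1.66 -0.35  0.43] F x,y,n [-0.96  0.07  8.6 ] M [-0.15  0.76  0.07] gap 0.33 rot left [-0.0001  0.0025  0.0003] q [-0.18  0.07 -0.62  0.28  0.14  1.37]
```

Home and pressing at about 9 N, and the clips drew it in at about 10 N. Now a slow tug.

Emit:
carry_out(
  dr=[
    [0,0,0],
    [0,0,0],
    [0,0,0],
    [0,0,0],
    [0,0,0],
    [0,0,0],
  ],
  delta_pos=[
    [-0.2,0,0.2],
    [-0.3,0,0.5],
    [-0.5,0,0.7],
    [-0.6,0,0.8],
    [-0.7,0,1],
    [-0.7,0,1],
  ],
  jaw=[1,1,1,1,1,1],
)

```text
time_s: 9.93
eef_pos: [0.6059, 0.0151, 0.1951]
tool_rot: [1.812, 1.944, 0.615]
contact_force: [5.6, -0.3, -4.2]
finger_gap: 0.33
finger_force: 60.0
```

```bash
python3 -c "
from h import *
rep(-1)"
```

```text
t 9.925 tube in place x,y,z mm [-1.99 -0.21  1.17] F x,y,n [ 2.15 -0.74 -6.59] M [-0.14  0.14  0.1 ] gap 0.33 rot left [-0.0004  0.0017  0.    ] q [-0.18  0.07 -0.62  0.28  0.14  1.37]
```

Emit:
carry_out(
  dr=[
    [0,0,0],
    [0,0,0],
    [0,0,0],
    [0,0,0],
  ],
  delta_pos=[
    [-0.1,0,0.2],
    [-0.2,0,0.3],
    [-0.2,0,0.3],
    [-0.2,0,0.3],
  ],
  jaw=[1,1,1,1],
)

```text
time_s: 10.42
eef_pos: [0.6058, 0.0151, 0.1953]
tool_rot: [1.812, 1.945, 0.615]
contact_force: [7.4, -0.1, -6.2]
finger_gap: 0.328
finger_force: 59.8
```

```bash
python3 -c "
from h import *
rep(-1)"
```

```text
t 10.425 tube in place x,y,z mm [-2.01 -0.18  1.45] F x,y,n [ 2.46 -0.57 -9.29] M [-0.09  0.08 -0.  ] gap 0.328 rot left [-0.0004  0.0016 -0.    ] q [-0.18  0.07 -0.62  0.28  0.14  1.37]
```

Emit:
carry_out(
  dr=[
    [0,0,0],
    [0,0,0],
    [0,0,0],
    [0,0,0],
    [0,0,0],
    [0,0,0],
    [0,0,0],
    [0,0,0],
  ],
  delta_pos=[
    [-0.1,0,0.1],
    [-0.1,0,0.1],
    [-0.1,0,0.1],
    [-0.1,0,0.1],
    [-0.1,0,0.1],
    [-0.1,0,0.1],
    [-0.1,0,0.1],
    [-0.1,0,0.1],
  ],
  jaw=[1,1,1,1,1,1,1,1],
)

```text
time_s: 11.42
eef_pos: [0.6057, 0.0151, 0.1955]
tool_rot: [1.811, 1.945, 0.615]
contact_force: [6.5, -0.8, -5.2]
finger_gap: 0.334
finger_force: 59.7
```

```bash
python3 -c "
from h import *
rep(-1)"
```

```text
t 11.425 tube in place x,y,z mm [-2.   -0.15  1.58] F x,y,n [ 2.35 -1.28 -7.93] M [-0.17  0.03  0.04] gap 0.334 rot left [-0.0004  0.0016 -0.0001] q [-0.18  0.07 -0.62  0.28  0.14  1.37]
```

Emit:
carry_out(
  dr=[
    [0,0,0],
    [0,0,0],
    [0,0,0],
    [0,0,0],
    [0,0,0],
    [0,0,0],
    [0,0,0],
    [0,0,0],
  ],
  delta_pos=[
    [-0.1,0,0.1],
    [-0.1,0,0.2],
    [-0.1,0,0.2],
    [-0.1,0,0.2],
    [-0.1,0,0.2],
    [-0.1,0,0.2],
    [-0.1,0,0.2],
    [-0.1,0,0.2],
  ],
  jaw=[1,1,1,1,1,1,1,1],
)

```text
time_s: 12.42
eef_pos: [0.6056, 0.0151, 0.1956]
tool_rot: [1.811, 1.945, 0.615]
contact_force: [8.2, 0.7, -6.5]
finger_gap: 0.332
finger_force: 59.8
```

```bash
python3 -c "
from h import *
rep(-1)"
```

```text
t 12.425 tube in place x,y,z mm [-1.96 -0.2   1.78] F x,y,n [  3.02   0.1  -10.1 ] M [-0.17 -0.    0.09] gap 0.332 rot left [-0.0004  0.0016 -0.    ] q [-0.18  0.07 -0.62  0.29  0.14  1.37]
```

The pull of about 10 N held steady for a second, so place_right is sound. Holding briefly more, then pressing home.

Emit:
carry_out(
  dr=[
    [0,0,0],
    [0,0,0],
    [0,0,0],
    [0,0,0],
    [0,0,0],
    [0,0,0],
    [0,0,0],
    [0,0,0],
  ],
  delta_pos=[
    [0,0,0],
    [0,0,0],
    [0,0,0],
    [0.4,0,-0.6],
    [0.8,0,-1.2],
    [1.2,0.1,-1.8],
    [1.2,0.1,-1.8],
    [1.2,0.1,-1.8],
  ],
  jaw=[1,1,1,1,1,1,1,1],
)

```text
time_s: 13.42
eef_pos: [0.6065, 0.0151, 0.1946]
tool_rot: [1.811, 1.944, 0.615]
contact_force: [-6.7, -1.3, 8.5]
finger_gap: 0.331
finger_force: 62.1
```

```bash
python3 -c "
from h import *
rep(-1)"
```

```text
t 13.425 tube in place x,y,z mm [-1.82 -0.21  0.39] F x,y,n [-0.67 -0.8  10.8 ] M [-0.11  0.69  0.02] gap 0.331 rot left [-0.0001  0.0024  0.0003] q [-0.18  0.07 -0.62  0.28  0.14  1.37]
```

Home again under about 11 N. Relax the push, open, and retreat along the face normal.

Emit:
carry_out(
  dr=[
    [0,0,0],
    [0,0,0],
    [0,0,0],
    [0,0,0],
    [0,0,0],
    [0,0,0],
    [0,0,0],
  ],
  delta_pos=[
    [-0.2,0,0.3],
    [-0.3,0,0.4],
    [-0.3,0,0.4],
    [-0.3,0,0.4],
    [-0.3,0,0.4],
    [-0.3,0,0.4],
    [-0.3,0,0.4],
  ],
  jaw=[1,1,0.3,0.3,0.3,0.3,0.3],
)

```text
time_s: 14.3
eef_pos: [0.6064, 0.0152, 0.1945]
tool_rot: [1.811, 1.944, 0.615]
contact_force: [-0.1, -0.5, 1.1]
finger_gap: 0.697
finger_force: 0.0
```

Emit:
carry_out(
  dr=[
    [0,0,0],
    [0,0,0],
    [0,0,0],
    [0,0,0],
    [0,0,0],
    [0,0,0],
    [0,0,0],
    [0,0,0],
  ],
  delta_pos=[
    [-2,0,4],
    [-7,0,10],
    [-14,-1,20],
    [-28,-2,41],
    [-46,-3,65],
    [-75,-5,107],
    [-105,-7,150],
    [-105,-7,150],
  ],
  jaw=[0.3,0.3,0.3,0.3,0.3,0.3,0.3,0.3],
)

```text
time_s: 15.3
eef_pos: [0.5008, 0.0079, 0.3492]
tool_rot: [1.807, 1.939, 0.618]
contact_force: [-0.3, -0.1, -1.0]
finger_gap: 0.701
finger_force: 0.0
```

Emit:
carry_out(
  dr=[
    [0,0,0],
    [0,0,0],
    [0,0,0],
    [0,0,0],
    [0,0,0],
    [0,0,0],
  ],
  delta_pos=[
    [-30,-40,0],
    [-60,-80,0],
    [-90,-120,0],
    [-120,-160,0],
    [-120,-160,0],
    [-120,-160,0],
  ],
  jaw=[0.3,0.3,0.3,0.3,0.3,0.3],
)

```text
time_s: 16.05
eef_pos: [0.381, -0.1526, 0.3441]
tool_rot: [1.814, 1.942, 0.615]
contact_force: [-1.2, -0.4, 0.1]
finger_gap: 0.701
finger_force: 0.0
```

```bash
python3 - <<'E'
from h import *
rep(-1);t=cam("top");s=cam("scene");im=[]
for cm in(s,t):
    u,v=proj(cm,[place(-1)])[0].astype(int);im.append(cv2.resize(cm["img"][v-30:v+30,u-40:u+40,::-1],None,fx=5,fy=5,interpolation=cv2.INTER_CUBIC));print(u-40,v-30)
    print(proj(cm,[place(-1)+d*YF for d in(-.077,0,.075)]).round(1).tolist())
cv2.imwrite("pics/z.png",np.hstack(im))
E
```

```text
t 16.05 tube in place x,y,z mm [-110.11 -151.59  258.74] F x,y,n [-0.94 -0.27  0.83] M [ 0.    0.49 -0.04] gap 0.701 rot left [-0.0009  0.0013  0.0028] q [-0.95 -0.28 -0.44  1.06  0.51  0.65]
255 164
[[277.7, 205.5], [295.6, 194.6], [312.1, 184.5]]
235 160
[[302.7, 186.3], [275.7, 190.8], [249.2, 195.2]]
```

View pics/z.png

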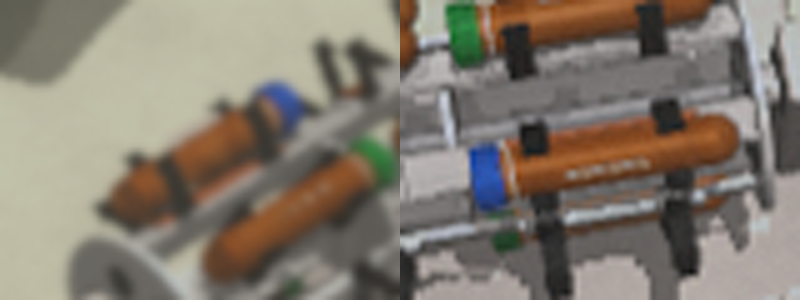

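The tube is seated in both right-hand clips and centred: ends at (249,195) and (303,187) in the top view, as predicted. The gripper is clear.

```bash
python3 -c "
from rig import manip
print(manip.job_done())"
```

```text
the job is handed in; nothing more can be done
None
```

The tube is fully home in the right-hand place, which held a steady tug of about 10 N for over a second. I let go of it and handed the job in at about 16 s; no verdict was shown.

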